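Clamp the lamp crate's sliding lid with its draw latch

ROBOT

A 6-joint arm with a two-finger parallel gripper is mounted at the origin on the work surface. World frame = base frame: x ahead of the robot, y to its left, z up, the work surface at z = 0. Lengths are in mm, angles in degrees, forces in N, time in s.
With the tool pointing down it reaches from about 325 to 925 mm from the base axis. Payload 3.1 kg.
Tool frame: the origin (TCP) lies at the very end of the fingers, on their centre line; the grasp point (between the pads) lies 19 mm behind it; z points along the fingers, y is the line along which they close (so a half turn about z gives the same grasp; the last joint's range is limited). The gripper opens to 85 mm and grips with 20 to 120 N. Pads are 22 mm wide; open, the fingers measure 114 mm over their backs; the gripper's body (76 mm by 85 mm) begins 54 mm behind the grasp point. The pads swing forward as they close: fully open they stand 13 mm farther back than shut.
Start: joints at [-71.803, 12.427, 92.441, -0, 75.132, -6.429], TCP at [260.452, -568.158, 207.4] pointing down, gripper open.
Joint ranges: [-157.48, 157.48], [-44.54, 120.13], [17.64, 146.25], [-64.5, 244.5], [7.68, 150.69], [-147.95, 147.95]. Speed limits (degrees/s): [159.86, 159.86, 180, 180, 180, 180].

INTERFACE

Orientations are given as a 3x3 rotation matrix whose columns are the frame's x, y, z axes.
In Python, from cell import manip gives the robot as it stands.
- The arm moves only by the tool carry_out, never from a script. Its arguments are lists of equal length, an entry for each row: "hand": the finger opening in cm, from 0 to 8.54; "xyz": the shift along the world's x, y, z in cm, a list of three; "turn": the turn about the world's z in rad. A call has 1 to 12 rows; each row shifts and turns the commanded pose from where the row before left it; what a row does not reach is not made up. A row lasts 1/10 s, in which the tool goes at most 50 mm and 8.59 degrees, less where a joint would pass 70% of its speed; a pose out of reach is approached as far as the arm can. A call with a gripper value outside its range is refused whole. The fingers move at their own pace and stop on an object; "force" is the grip in N (left out, the last holds). Time passes only in rows, so rows that do not move let the fingers close. It gives the time, the measured TCP pose, the force, the opening and the grip force at its end, in the units of the state.
- manip.sense(): the state, without advancing time (a new reading comes with each control period).
- manip.snapshot(name): name is "scene" or "top"; returns a dict with "pixels" (420x560x3 uint8, red, green, blue), "fx", "fy", "cx", "cy" (pixels), "R" (3x3) and "t" (3): a world point X has camera coordinates R X + t. Camera axes: x right, y down, z forward; pixel columns grow to the right and rows downward; lengths in mm; the calibration is good to about 2 mm. A picture is of the moment at which its call begins. There is no depth.
- manip.sign_off(): hands the job in; it is judged then, once.
The state is a dict: "clock": time; "qpos": joint angles; "joint_velocities": joint speeds; "tau": joint torques, N m; "tool_pos": TCP position; "eef_rot": TCP orientation; "force": force on the tool from outside, world axes, zero at the start; "torque": the same for the moment, N m; "opening": finger opening in mm; "grasp_force": force on a finger pad.
Only numpy, scipy, OpenCV 4.12 (cv2) and the standard library are available. Lean on these libraries where they do the work, as an engineer would, in place of code of your own. Each camera call takes 0.05 s, during which the arm holds its last target. There are 200 camera calls.

TASK

A packed stone lamp lies in the crate on the bench, but the crate's sliding lid still stands open by a finger's breadth and its draw latch is undone. Hook the latch's wire loop behind the keeper on the lid while the lever stands up, then throw the lever over past its dead centre until it lies flat on its rubber stop by itself, so that the lid is drawn tight. Go gently: don't jam the loop hard against the keeper, don't force the handle hard onto its rubber stop, leave everything else where it stands, and let go at the end.

Things in the scene. Friction and masses are not known exactly. Their poses are not given: they have to be found in the camera images.
- latch_pivot (a point): The lever's hinge pin. The plywood crate under it (280 x 370 mm) is screwed down. Axes as the crate's: z up, y from the pin towards the keeper (across the seam onto the sliding lid), x along the pin. The pin is 14 mm above the crate's flat deck, which is 120 mm above the table; side rails stand 6 mm above the deck at x = +-128..140 mm.
- lid: Sliding lid: clear panel in an aluminium frame, 250 x 160 mm, top level with the deck, with the steel keeper on it. It slides only along crate y, stiffly (6 N friction), and a sprung seal pushes it open (2.5 N/mm, balanced at 14 mm opening). It starts 12 to 16 mm open; the latch draws it to between -6 and 8.5 mm, as the keeper is set. Axes as the crate's.
- keeper_seat (a point): On the lid, axes as the crate's, 14 mm above it, 89.6 mm + the lid's opening from latch_pivot along y: NOMINAL place of the cross bar's centre when hooked. The keeper is clamped in slotted holes and truly sits up to 7 mm to either side along y (not reported: feel or look). It has a post 24 mm wide, 22 mm high, its face 3 mm to -y of the true seat, 10 mm thick.
- lever: Over-centre lever, origin at the hinge pin, turning about crate x. The loop's pin is 25 mm from the hinge pin; phi is the angle of that line from +y up through +z to -y. phi starts at 89 to 109 deg, may go from 60 deg to a stop at 195 deg; dead centre is near 180. It is slightly stiff (0.04 N m) and stays where left. Drawing the lid takes up to about 10 N at the grip.
- handle_end (a point): Centre of the outer end of the lever's handle, a bar reaching 95 mm from the hinge pin at angle phi - 12 deg, so nearly upright at the start. Its outer 47 mm is a red grip, 24 mm wide (x), 9 mm thick. At the stop this point is about 5 mm below the hinge pin's level, 95 mm to -y of it, 9 mm above the deck.
- bail: The wire loop, origin at its pin on the lever (25 mm from the hinge pin). Its +y axis runs from there along its two side wires to the cross bar, x along the hinge pins, z out of the loop's plane on the side of the tab. It starts raised, the cross bar up, and its stiff pin holds it where it is left (0.03 N m).
- bail_bar (a point): Centre of the loop's cross bar: a wire 6 mm thick, 36 mm long along x, 115 mm from the loop's pin; the side wires are 36 mm apart.
- bail_tab (a point): Grip point on the loop's red pull tab, 30 mm out from the cross bar. The tab stands on the middle of the bar, roughly square to the loop's plane (leaning 8 deg outwards, away from the loop's pin); it is 44 mm long, 12 mm wide along x and 6 mm thick. Pinched across its 12 mm width it can swivel between the fingers.
- label_roll: Roll of blank labels, 48 mm across, 26 mm high, standing on the crate's deck to the +x side of the handle. Leave alone.
- tealight: Small amber stone tealight, 44 mm across, 28 mm high, on the crate's deck to the -x side of the handle. Leave alone.
- white_lamp: White onyx table lamp, 112 mm across, 165 mm high, on the table to the robot's right. Leave alone.
- green_lamp: Green onyx table lamp, 112 mm across, 165 mm high, on the table to the robot's right. Leave alone.
- onyx_cup: White onyx cup, 76 mm across, 75 mm high, on the table to the left. Leave alone.
- stone_pot: Pinkish stone pot with lid, 68 mm across, 85 mm high, on the table to the left. Leave alone.
- keeper_slot (a point): On the lid: nominal middle of the slot's mouth, 7 mm beyond (+y) and 8 mm above keeper_seat; truly shifted with the keeper. The post's 4 mm thick lip has its top at this height and overhangs 5 mm; 10 mm beyond its edge stands a fence, 4 mm thick, its top 6 mm lower. The bar goes down between them, then back (-y) under the lip. On the lip its centre is 3 mm above this point, on the fence 3 mm below.
- stop_pad: Black rubber stop on the crate's deck, 16 x 14 mm, 5.3 mm high, 80 mm to -y of the hinge pin, origin at the centre of its underside: the handle comes to rest on it at phi = 195 deg. Press the handle down onto it only lightly (10 N is plenty, 35 N too much).

How it is judged:
By the outcome, as a careful person would: the job done as asked, in the order asked, and still so for the second after the job is handed in, with the robot touching nothing.
It also fails if it takes over 67 s, if anything falls off the work surface, if the arm or the gripper's body presses on something with over 40 N, if the wrist force passes 120 N, or if a joint passes its speed limit or range.

## Working session

There is one attempt and no reset: what is moved stays moved. The work goes in short steps, Python scripts to look and compute and a tool call to move; the robot and the scene stay as the last step left them, time stands still between calls to the robot, and variables do not carry over. Pictures are saved under pics/ and viewed, at most 10 in all, crops included, and the job is handed in when it is done.

Besides the shell and the picture viewer there is one more tool, called after "Request:" in YAML: its name, and indented under it one key for each argument. carry_out: Moves the arm, as the interface text tells. Its arguments: {"type":"object","properties":{"hand":{"type":"array","items":{"type":"number"}},"xyz":{"type":"array","items":{"type":"array","items":{"type":"number"}}},"turn":{"type":"array","items":{"type":"number"}},"force":{"type":"number"}},"required":["hand","xyz","turn"]}

```bash
mkdir -p pics; ls
python3 - <<'E'
from cell import manip
import cv2,numpy as np
for n in ("scene","top"):
    s=manip.snapshot(n); cv2.imwrite(f"pics/{n}0.png",cv2.resize(s["pixels"][:,:,::-1],(800,600),interpolation=cv2.INTER_CUBIC))
    print(n,s["fx"],s["fy"],s["cx"],s["cy"],np.round(s["R"],4).tolist(),np.round(s["t"],1).tolist())
st=manip.sense();print(st["clock"],st["tool_pos"],np.round(st["eef_rot"],3).tolist(),st["opening"])
E
```

```text
pics
scene 469.29521584537434 469.29521584537434 276.6976968917038 202.1863866757156 [[-0.2811, 0.9596, 0.0088], [0.8065, 0.2412, -0.5397], [-0.5201, -0.1446, -0.8418]] [136.7, -371.2, 1854.4]
top 490.2039646186894 490.2039646186894 280.9706690074215 217.01796020288512 [[0.0209, -0.9997, 0.0101], [-0.9896, -0.0221, -0.1418], [0.142, -0.007, -0.9898]] [4.4, 579.8, 1422.1]
0.1 [ 260.19969661 -567.38232624  206.18546679] [[0.909, 0.417, -0.001], [0.417, -0.909, 0.002], [0.0, -0.002, -1.0]] 85.64756459305102
```

View pics/scene0.png

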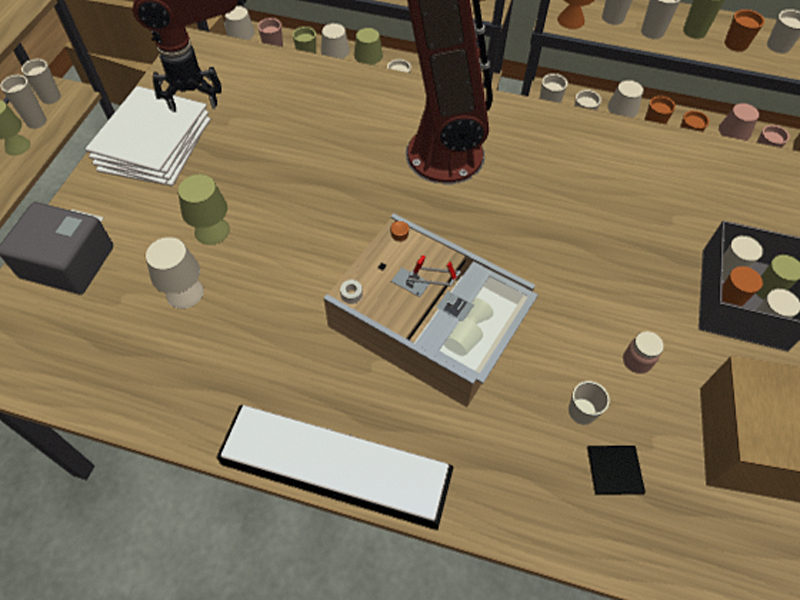

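View pics/top0.png

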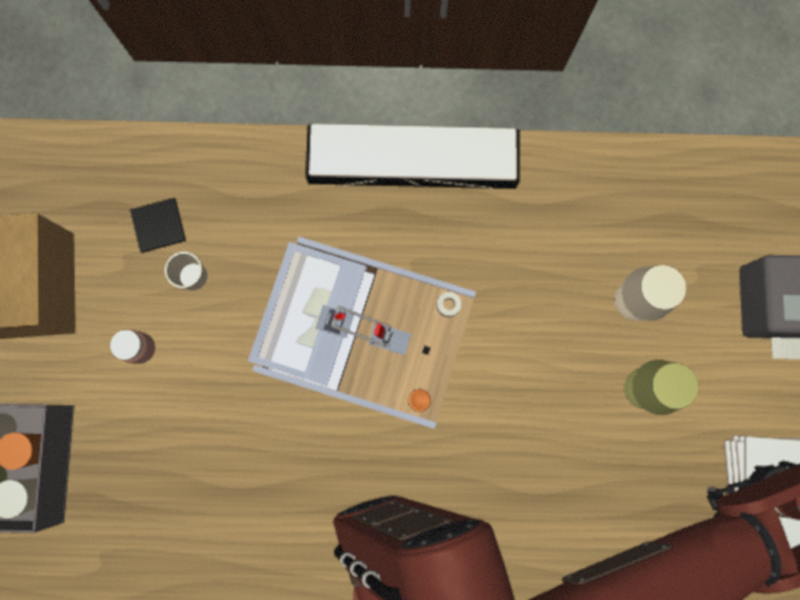

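The top view shows the crate with corners at about (298,239), (475,293), (435,425) and (252,368). The lid is on the left (+y of crate), the keeper is near (333,320), and the red parts are at (340,316) and (382,330). I'll zoom both views.

```bash
cat > h.py <<'E'
import numpy as np,cv2
from cell import manip
def ray(s,u,v):
    d=s["R"].T@np.array([(u-s["cx"])/s["fx"],(v-s["cy"])/s["fy"],1]); c=-s["R"].T@s["t"]; return c,d
def at_z(s,u,v,z):
    c,d=ray(s,u,v); return c+d*(z-c[2])/d[2]
def proj(s,X):
    p=np.atleast_2d(X)@np.array(s["R"]).T+s["t"]; return np.c_[s["fx"]*p[:,0]/p[:,2]+s["cx"],s["fy"]*p[:,1]/p[:,2]+s["cy"]]
def tri(obs):
    A=np.zeros((3,3));b=np.zeros(3)
    for s,u,v in obs:
        c,d=ray(s,u,v);d=d/np.linalg.norm(d);P=np.eye(3)-np.outer(d,d);A+=P;b+=P@c
    return np.linalg.solve(A,b)
def crop(s,name,u0,v0,w,h,k):
    return cv2.imwrite(name,cv2.resize(np.ascontiguousarray(s["pixels"][v0:v0+h,u0:u0+w,::-1]),None,fx=k,fy=k,interpolation=cv2.INTER_CUBIC))
E
python3 - <<'E'
from h import *
t=manip.snapshot("top");s=manip.snapshot("scene")
k=560/800
for p in [(298,239),(475,293),(435,425),(252,368)]: print(at_z(t,p[0]*k,p[1]*k,126).round(1))
a=np.full((600,800,3),0,np.uint8)
crop(t,"pics/a.png",210,195,100,75,8);crop(s,"pics/b.png",250,160,100,75,8)
E
```

```text
[705.8 226.6 126. ]
[ 604.7 -127.2  126. ]
[345.5 -51.7 126. ]
[447.3 305.  126. ]
```

View pics/a.png

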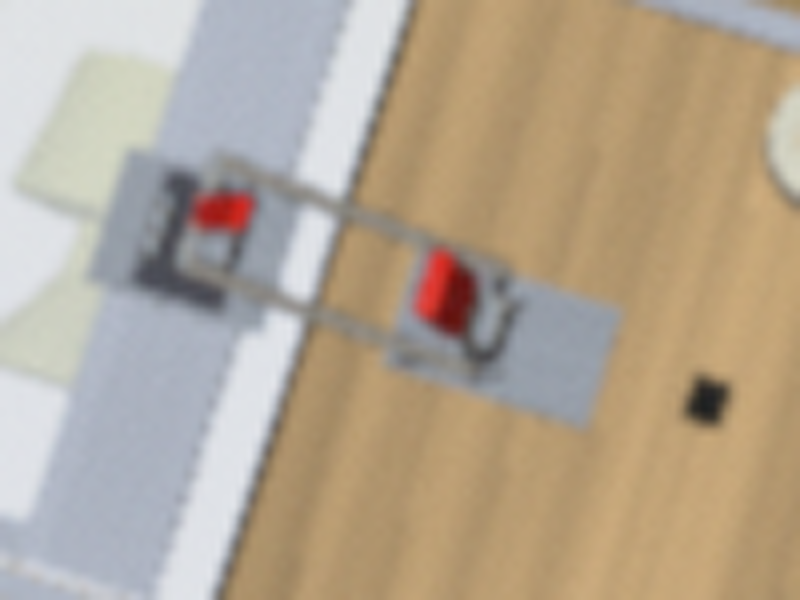

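View pics/b.png

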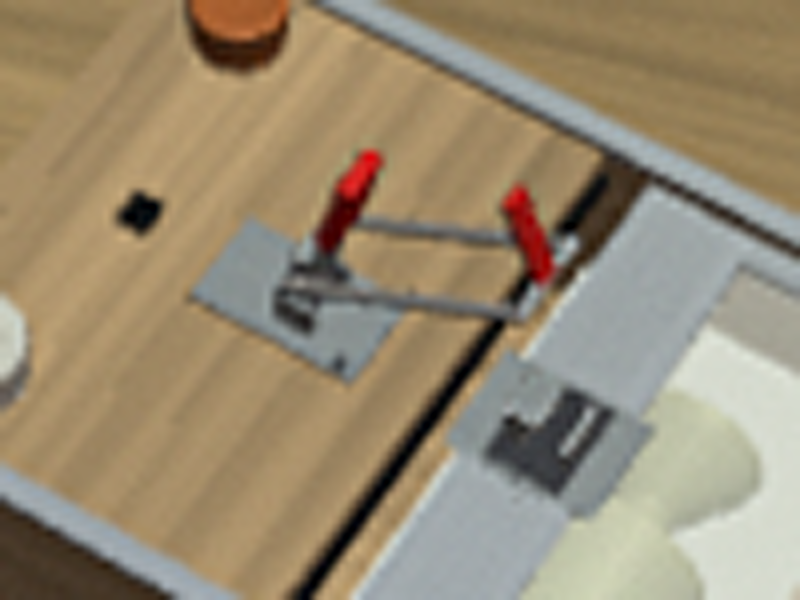

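Crop a (top) shows the pad at (708,400), the bar ends at (222,160) and (188,265), and the red handle at (445,290). Crop b (scene) shows the pad at (140,210), the handle end at (370,160), the tab tip at (516,195) with its base at (545,275), and the bar ends at (572,243) and (522,310). I'll fit the latch model to these points and overlay it at higher zoom.

```bash
cat > fit.py <<'E'
from h import *
from scipy.optimize import least_squares
def W(q,P):  # crate coords rel. pin -> world
    a=q[2];ex=np.array([np.cos(a),np.sin(a),0]);ey=np.array([-np.sin(a),np.cos(a),0])
    P=np.atleast_2d(P);return np.array([q[0],q[1],134])+P[:,:1]*ex+P[:,1:2]*ey+P[:,2:]*np.array([0,0,1])
def pts(phi,b):
    d=lambda a:np.array([0,np.cos(a),np.sin(a)])
    L=25*d(phi);B=L+115*d(b);t=np.cos(np.radians(8))*d(b+np.pi/2)+np.sin(np.radians(8))*d(b);X=np.array([1,0,0])
    return dict(pad=np.array([0,-80,-8.7]),hend=95*d(phi-np.radians(12)),L1=L+18*X,L2=L-18*X,B1=B+18*X,B2=B-18*X,B=B,tip=B+44*t,grip=B+30*t)
def resid(q,obs,cams):
    p=pts(q[3],q[4]);r=[]
    for c,n,u,v in obs: r+=list(proj(cams[c],W(q,p[n]))[0]-[u,v])
    return np.array(r)
E
cat > r1.py <<'E'
from fit import *
cams={n:manip.snapshot(n) for n in("top","scene")}
A=lambda u,v:(210+(u+.5)/8-.5,195+(v+.5)/8-.5)
Bc=lambda u,v:(250+(u+.5)/8-.5,160+(v+.5)/8-.5)
obs=[("top","pad",*A(708,400)),("top","B1",*A(222,160)),("top","B2",*A(188,265)),("top","L1",*A(510,265)),("top","L2",*A(475,368)),
("scene","pad",*Bc(140,208)),("scene","hend",*Bc(370,160)),("scene","tip",*Bc(515,192)),("scene","B1",*Bc(522,312)),("scene","B2",*Bc(572,243))]
r=least_squares(resid,[520,90,np.radians(-15.9),1.7,.5],args=(obs,cams),loss="soft_l1",x_scale=[1,1,.01,.01,.01])
q=r.x;print(q[:2],np.degrees(q[2:]));
for o,e in zip(obs,resid(q,obs,cams).reshape(-1,2)):print(o[:2],e.round(2))
for k,v in pts(q[3],q[4]).items():print(k,v.round(1),W(q,v).round(1))
np.save("q.npy",q)
# overlay keeper (offset 0, opening 14): post top, lip edge, fence
k=20;ims=[]
for n,c in cams.items():
    ctr=proj(c,W(q,[0,106,4]))[0].astype(int)-[10,15]
    im=cv2.resize(np.ascontiguousarray(c["pixels"][ctr[1]:ctr[1]+30,ctr[0]:ctr[0]+20,::-1]),None,fx=k,fy=k,interpolation=cv2.INTER_CUBIC)
    def pl(P,col):
        u=((proj(c,W(q,P))-ctr+.5)*k-.5).round().astype(np.int32);cv2.polylines(im,[u],True,col,1)
    s=103.6
    pl([[x,s+y,8] for x,y in((-12,-13),(12,-13),(12,2),(-12,2))],(0,255,0))
    pl([[x,s+y,2] for x,y in((-12,12),(12,12),(12,16),(-12,16))],(255,0,255))
    ims.append(im)
cv2.imwrite("pics/c.png",np.hstack(ims))
E
python3 r1.py
```

```text
[512.77161958  45.00527066] [-15.94697606  90.10055944  32.86538639]
('top', 'pad') [0.05 0.06]
('top', 'B1') [-0.19  0.4 ]
('top', 'B2') [-0.18  0.34]
('top', 'L1') [-0.73  0.96]
('top', 'L2') [-0.28  0.63]
('scene', 'pad') [-0.01  0.75]
('scene', 'hend') [-0.71  2.16]
('scene', 'tip') [-0.78  0.26]
('scene', 'B1') [-0.24  0.27]
('scene', 'B2') [-0.39  0.23]
pad [  0.  -80.   -8.7] [[490.8 -31.9 125.3]]
hend [ 0.  19.6 93. ] [[518.2  63.8 227. ]]
L1 [18. -0. 25.] [[530.1  40.  159. ]]
L2 [-18.  -0.  25.] [[495.5  49.9 159. ]]
B1 [18.  96.6 87.4] [[556.6 132.9 221.4]]
B2 [-18.   96.6  87.4] [[522.  142.8 221.4]]
B [ 0.  96.6 87.4] [[539.3 137.8 221.4]]
tip [  0.   78.  127.3] [[534.2 120.1 261.3]]
grip [  0.   83.9 114.6] [[535.8 125.7 248.6]]
```

View pics/c.png

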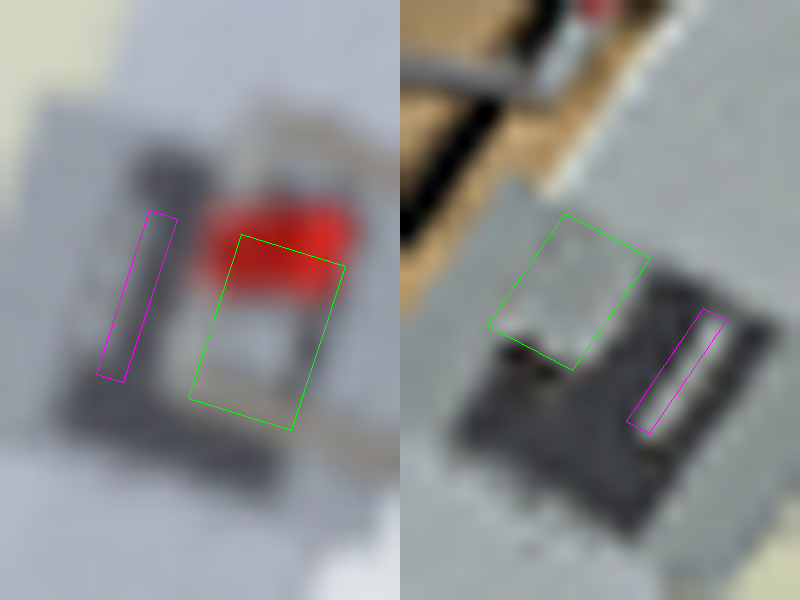

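The overlay shows the real fence strip about 1–3.5 mm to +y of nominal. The true seat is therefore near y≈106 from the pin and the slot mouth near 113. Next I move above the tab.

Request:
carry_out:
  hand: [4,4,4,4,4,4,4,4,4,4]
  xyz:
    - [1.38,3.47,2.4]
    - [1.38,3.47,2.4]
    - [1.38,3.47,2.4]
    - [1.38,3.47,2.4]
    - [1.38,3.47,0]
    - [1.38,3.47,0]
    - [1.38,3.47,0]
    - [1.38,3.47,0]
    - [1.38,3.47,0]
    - [1.38,3.47,0]
  turn: [0.043,0.043,0.043,0.043,0.043,0.043,0.043,0.043,0.043,0.043]
  force: 30

```text
clock: 1.3
tool_pos: [398.7, -219.7, 303.5]
eef_rot: [[0.651, 0.759, 0.001], [0.759, -0.651, -0.0], [0.0, 0.001, -1.0]]
force: [0.4, -0.6, -0.2]
opening: 40.0
grasp_force: 0.0
```

Request:
carry_out:
  hand: [4,4,4,4,4,4,4,4,4,4,4]
  xyz:
    - [1.38,3.47,0]
    - [1.38,3.47,0]
    - [1.38,3.47,0]
    - [1.38,3.47,0]
    - [1.38,3.47,0]
    - [1.38,3.47,0]
    - [1.38,3.47,0]
    - [1.38,3.47,0]
    - [1.38,3.47,0]
    - [1.38,3.47,0]
    - [0,0,0]
  turn: [0.043,0.043,0.043,0.043,0.043,0.043,0.043,0.043,0.043,0.043,0]

```text
clock: 2.4
tool_pos: [537.1, 129.6, 303.1]
eef_rot: [[0.272, 0.962, 0.0], [0.962, -0.272, 0.002], [0.002, -0.0, -1.0]]
force: [0.1, -0.6, -0.4]
opening: 40.0
grasp_force: 0.0
```

Request:
carry_out:
  hand: [4,4,4,4,4,4,4]
  xyz:
    - [-0.1,-0.3,-1]
    - [0,0,-1.5]
    - [0,0,-1.5]
    - [0,0,-1.5]
    - [0,0,-1]
    - [0,0,-0.6]
    - [0,0,0]
  turn: [0,0,0,0,0,0,0]

```text
clock: 3.1
tool_pos: [534.7, 122.5, 231.0]
eef_rot: [[0.278, 0.961, -0.002], [0.961, -0.278, -0.0], [-0.001, -0.002, -1.0]]
force: [0.4, 0.1, -0.1]
opening: 40.0
grasp_force: 0.0
```

Run:
```python
from fit import *
s=manip.snapshot("scene");t=manip.snapshot("top");q=np.load("q.npy")
G=W(q,pts(q[3],q[4])["grip"]);ims=[]
for c in(s,t):
    u=proj(c,G)[0];o=u.astype(int)-[16,24];crop(c,"/tmp/x.png",o[0],o[1],32,48,12);im=cv2.imread("/tmp/x.png")
    cv2.circle(im,tuple(((u-o+.5)*12).astype(int)),4,(0,255,0),1);ims.append(im)
cv2.imwrite("pics/d.png",np.hstack(ims))
```

```text
(no output)
```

View pics/d.png

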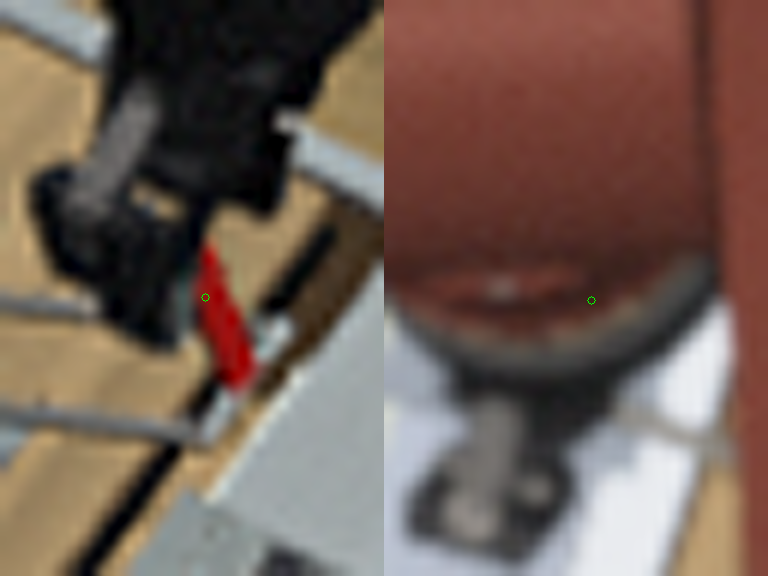

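The scene crop shows the tab at (225,310) between the fingers, but a few mm to +y of their centre. I'll shift +y and close.

Request:
carry_out:
  hand: [4,4,2.4,1.8,1.4,1,0.8,0.8]
  xyz:
    - [0.2,0.5,0]
    - [0,0,0]
    - [0,0,0]
    - [0,0,0]
    - [0,0,0]
    - [0,0,0]
    - [0,0,0]
    - [0,0,0]
  turn: [0,0,0,0,0,0,0,0]
  force: 30

```text
clock: 4.0
tool_pos: [537.2, 128.1, 232.4]
eef_rot: [[0.277, 0.961, -0.001], [0.961, -0.277, 0.001], [0.0, -0.001, -1.0]]
force: [-1.9, 1.8, 0.6]
opening: 9.7
grasp_force: 29.2
```

Run:
```python
from fit import *
s=manip.snapshot("scene");q=np.load("q.npy");st=manip.sense()
u=proj(s,st["tool_pos"])[0];o=u.astype(int)-[25,24];crop(s,"pics/e.png",o[0],o[1],50,40,14);im=cv2.imread("pics/e.png")
for P in (st["tool_pos"],st["tool_pos"]+[0,0,19]):
    cv2.circle(im,tuple(((proj(s,P)[0]-o+.5)*14).astype(int)),4,(0,255,0),1)
cv2.imwrite("pics/e.png",im);print(st["force"],st["torque"],st["opening"],st["tool_pos"])
```

```text
[-1.56120904  1.24596779  1.22670863] [ 0.21805378  0.23057663 -0.05752298] 9.533476800067325 [537.22198322 128.12155508 232.42890513]
```

View pics/e.png

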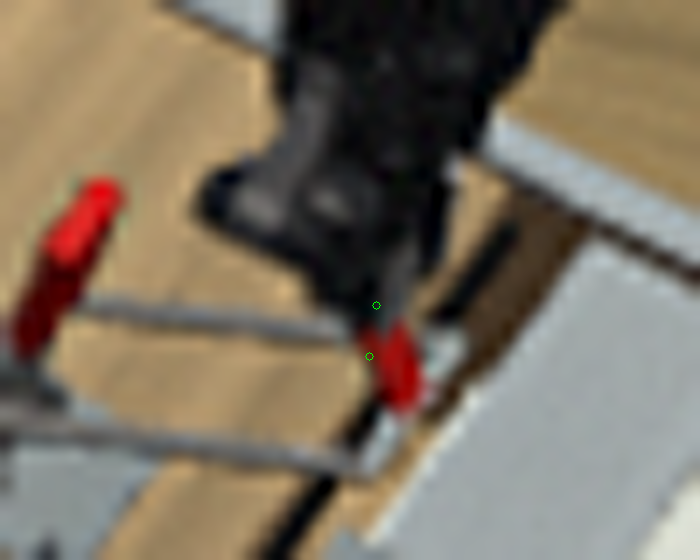

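The tab is held only by its outer part, with about half exposed at (390,365). I'll regrip lower and slightly to +y, then check the exposed red numerically.

Request:
carry_out:
  hand: [2.4,2.4,2.4,2.4,1.8,1.2,0.8,0.8]
  xyz:
    - [0,0,0]
    - [0.1,0.4,-0.4]
    - [0,0,-0.4]
    - [0,0,0]
    - [0,0,0]
    - [0,0,0]
    - [0,0,0]
    - [0,0,0]
  turn: [0,0,0,0,0,0,0,0]
  force: 30

```text
clock: 4.85
tool_pos: [538.2, 131.9, 224.3]
eef_rot: [[0.277, 0.961, -0.001], [0.961, -0.277, 0.0], [-0.0, -0.001, -1.0]]
force: [-1.3, 0.4, 0.0]
opening: 10.1
grasp_force: 29.4
```

```bash
cat > red.py <<'E'
from fit import *
s=manip.snapshot("scene");st=manip.sense();im=s["pixels"].astype(int)
m=((im[...,0]>90)&(im[...,0]>2.2*im[...,1])&(im[...,0]>2.2*im[...,2])).astype(np.uint8);m[:150]=0;m[260:]=0;m[:,:270]=0;m[:,350:]=0
n,l,ss,cc=cv2.connectedComponentsWithStats(m)
for a,c in zip(ss[1:],cc[1:]):print(a.tolist(),c.round(1))
print("tcp px",proj(s,st["tool_pos"]).round(1),st["tool_pos"].round(1),st["force"].round(1),st["opening"],st["grasp_force"])
E
python3 red.py
```

```text
[292, 179, 6, 6, 20] [294.4 181.6]
[316, 192, 3, 3, 7] [317.3 193. ]
tcp px [[315.8 193.1]] [538.1 131.9 224.3] [-1.2  1.3 -1. ] 10.928781157672852 29.442029893398285
```

Request:
carry_out:
  hand: [0.8,0.8,0.8,0.8,0.8,0.8,0.8]
  xyz:
    - [0.17,0.6,-0.71]
    - [0.17,0.6,-0.71]
    - [0.14,0.48,-0.81]
    - [0.14,0.48,-0.81]
    - [0.11,0.4,-0.98]
    - [0.11,0.4,-0.98]
    - [0,0,0]
  turn: [0,0,0,0,0,0,0]

```text
clock: 5.6
tool_pos: [546.7, 161.5, 172.2]
eef_rot: [[0.276, 0.961, -0.001], [0.961, -0.276, -0.001], [-0.001, -0.0, -1.0]]
force: [0.4, 2.0, 2.5]
opening: 10.7
grasp_force: 32.6
```

```bash
cat >> red.py <<'E'
q=np.load("q.npy");a=q[2];d=st["tool_pos"]-[q[0],q[1],134]
print("crate tcp",(d[0]*np.cos(a)+d[1]*np.sin(a)).round(1),(-d[0]*np.sin(a)+d[1]*np.cos(a)).round(1),d[2].round(1))
crop(s,"pics/f.png",int(270),int(160),80,60,10)
E
python3 red.py
```

```text
[289, 177, 6, 12, 31] [291.3 181.5]
tcp px [[323.3 207.3]] [546.6 161.1 172.9] [-0.2  1.5  2.1] 10.406240657698053 32.602221965789795
crate tcp 0.7 120.9 38.9
```

View pics/f.png

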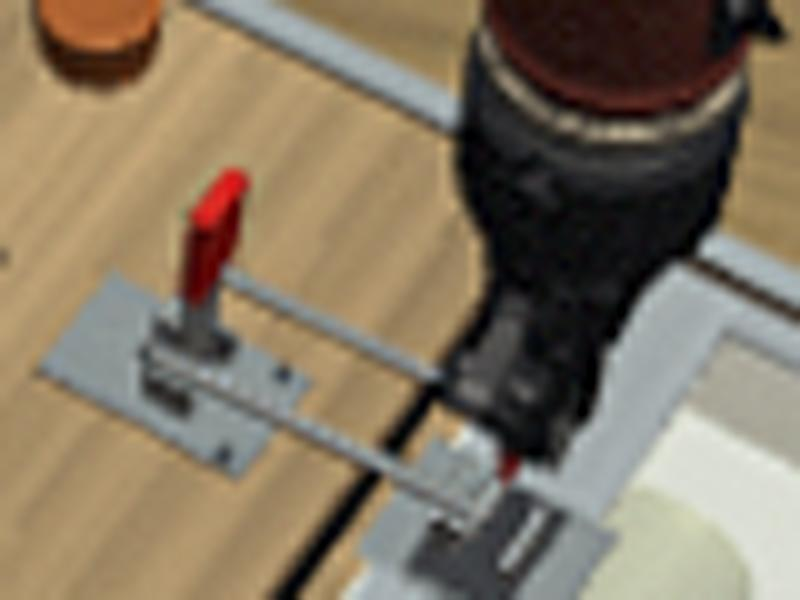

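The picture shows the loop swung down near the keeper. The near bar end is at (465,520), the fence strip at (525,540) and the handle end at (235,178). I'll intersect these rays with crate planes.

Run:
```python
from fit import *
s=manip.snapshot("scene");q=np.load("q.npy");a=q[2];ex=np.array([np.cos(a),np.sin(a),0]);ey=np.array([-np.sin(a),np.cos(a),0]);O=np.array([q[0],q[1],134])
def onx(u,v,x):
    c,d=ray(s,u,v);P=c+d*((x-(c-O)@ex)/(d@ex))-O;return (P@ey).round(1),P[2].round(1)
p=lambda u,v:(270+(u+.5)/10-.5,160+(v+.5)/10-.5)
b=lambda u,v:(250+(u+.5)/8-.5,160+(v+.5)/8-.5)
print("bar now",onx(*p(465,520),18),"loop pin",onx(*p(150,355),18),"hend",onx(*p(233,178),0))
print("before: bar",onx(*b(522,312),18),"hend",onx(*b(370,160),0))
for n,pt in(("fence ends",(545,512)),("",(508,568)),("fence c",(526,540))):
    P=at_z(s,*p(*pt),136)-O;print(n,(P@ex).round(1),(P@ey).round(1))
P=at_z(s,*b(140,208),125.3)-O;print("pad",(P@ex).round(1),(P@ey).round(1))
```

```text
bar now (np.float64(107.1), np.float64(26.2)) loop pin (np.float64(-4.1), np.float64(25.4)) hend (np.float64(11.1), np.float64(108.7))
before: bar (np.float64(97.2), np.float64(89.4)) hend (np.float64(21.4), np.float64(105.3))
fence ends -11.7 120.6
 11.9 120.8
fence c 0.2 120.6
pad -2.5 -81.6
```

Request:
carry_out:
  hand: [0.8,0.8,0.8]
  xyz:
    - [0.02,0.05,-0.5]
    - [0.02,0.05,-0.5]
    - [0,0,0]
  turn: [0,0,0]

```text
clock: 6.0
tool_pos: [547.0, 162.1, 163.5]
eef_rot: [[0.277, 0.961, -0.001], [0.961, -0.277, -0.001], [-0.001, -0.0, -1.0]]
force: [-1.1, 2.1, 2.3]
opening: 10.7
grasp_force: 32.7
```

Request:
carry_out:
  hand: [0.8,0.8,0.8]
  xyz:
    - [0,0,-0.2]
    - [0,0,-0.2]
    - [0,0,0]
  turn: [0,0,0]

```text
clock: 6.3
tool_pos: [547.1, 162.3, 160.1]
eef_rot: [[0.277, 0.961, -0.0], [0.961, -0.277, -0.0], [-0.0, -0.0, -1.0]]
force: [-0.8, 1.9, 2.3]
opening: 10.4
grasp_force: 32.8
```

Request:
carry_out:
  hand: [0.8,0.8]
  xyz:
    - [0,0,-0.2]
    - [0,0,0]
  turn: [0,0]

```text
clock: 6.5
tool_pos: [547.2, 162.3, 158.1]
eef_rot: [[0.277, 0.961, -0.0], [0.961, -0.277, -0.0], [-0.0, -0.0, -1.0]]
force: [-1.3, 2.0, 2.8]
opening: 10.9
grasp_force: 32.8
```

Request:
carry_out:
  hand: [0.8,0.8]
  xyz:
    - [0,0,-0.2]
    - [0,0,0]
  turn: [0,0]

```text
clock: 6.7
tool_pos: [547.1, 162.4, 156.1]
eef_rot: [[0.277, 0.961, -0.0], [0.961, -0.277, -0.0], [-0.0, -0.0, -1.0]]
force: [-1.2, 1.9, 2.0]
opening: 10.6
grasp_force: 32.9
```

```bash
python3 red.py
```

```text
[285, 175, 6, 14, 51] [288.1 180.9]
tcp px [[323.1 210.5]] [547.2 162.3 156.2] [-1.2  1.7  2. ] 10.946394510392386 32.86495864391327
crate tcp 0.8 122.2 22.2
```

Run:
```python
from h import *
s=manip.snapshot("scene");crop(s,"pics/g.png",280,170,60,45,13)
```

```text
(no output)
```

View pics/g.png

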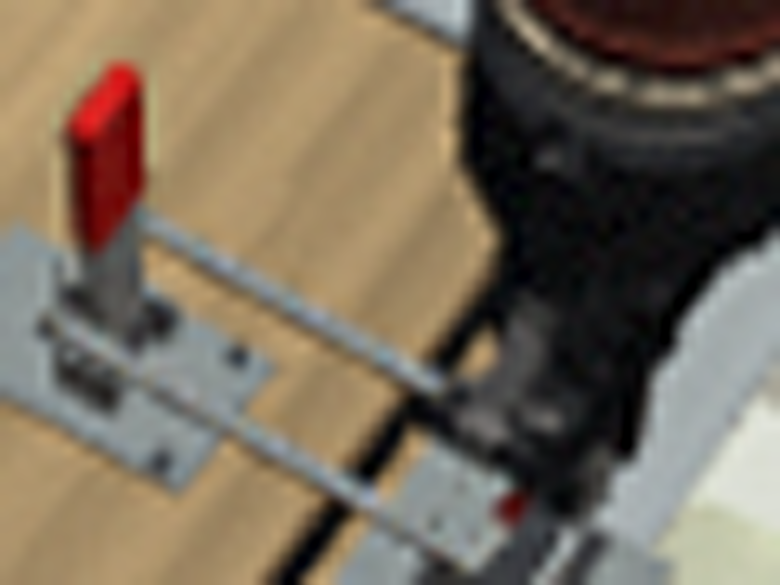

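The picture shows the handle end centre at (105,100), the loop pin end at (45,322), the near bar corner at (470,565) and the tab base at (512,515). I'll compute positions from these.

Run:
```python
from fit import *
s=manip.snapshot("scene");q=np.load("q.npy");a=q[2];ex=np.array([np.cos(a),np.sin(a),0]);ey=np.array([-np.sin(a),np.cos(a),0]);O=np.array([q[0],q[1],134])
def onx(u,v,x):
    c,d=ray(s,u,v);P=c+d*((x-(c-O)@ex)/(d@ex))-O;return float((P@ey).round(1)),float(P[2].round(1))
g=lambda u,v:(280+(u+.5)/13-.5,170+(v+.5)/13-.5)
f=lambda u,v:(270+(u+.5)/10-.5,160+(v+.5)/10-.5)
print("g pin",onx(*g(45,322),21),"bar",onx(*g(470,565),21),"tabbase",onx(*g(512,518),0),"hend",onx(*g(105,100),0))
print("f pin",onx(*f(150,355),21),"bar",onx(*f(465,520),21),"tabbase",onx(*f(507,470),0),"hend",onx(*f(219,195),0))
```

```text
g pin (-7.9, 30.2) bar (107.8, 22.7) tabbase (107.9, 14.8) hend (-6.5, 96.1)
f pin (-2.4, 30.6) bar (108.3, 31.4) tabbase (110.7, 33.3) hend (6.8, 96.9)
```

Request:
carry_out:
  hand: [0.8,0.8,0.8,0.8]
  xyz:
    - [0.08,0.29,0]
    - [0.08,0.29,0]
    - [0.03,0.1,-0.3]
    - [0,0,0]
  turn: [0,0,0,0]

```text
clock: 7.25
tool_pos: [548.9, 169.0, 152.6]
eef_rot: [[0.277, 0.961, -0.001], [0.961, -0.277, -0.001], [-0.001, -0.001, -1.0]]
force: [-1.0, -3.4, 0.8]
opening: 10.9
grasp_force: 32.6
```

```bash
python3 red.py
```

```text
[291, 178, 5, 7, 20] [293.2 180.8]
tcp px [[325.1 212.1]] [549.  169.1 152.9] [-1.  -3.5 -0.1] 10.511943566882337 32.59344935417175
crate tcp 0.7 129.2 18.9
```

Request:
carry_out:
  hand: [0.8,0.8]
  xyz:
    - [0,0.04,-0.2]
    - [0,0,0]
  turn: [0,0]

```text
clock: 7.5
tool_pos: [549.2, 170.0, 151.3]
eef_rot: [[0.277, 0.961, 0.0], [0.961, -0.277, 0.001], [0.001, 0.0, -1.0]]
force: [-1.9, -1.5, 1.1]
opening: 10.7
grasp_force: 32.6
```

Request:
carry_out:
  hand: [0.8,0.8]
  xyz:
    - [0,0.04,-0.2]
    - [0,0,0]
  turn: [0,0]

```text
clock: 7.7
tool_pos: [549.5, 170.7, 149.5]
eef_rot: [[0.277, 0.961, 0.001], [0.961, -0.277, 0.001], [0.001, 0.0, -1.0]]
force: [-0.9, 0.2, 1.0]
opening: 10.6
grasp_force: 32.5
```

Request:
carry_out:
  hand: [0.8,0.8]
  xyz:
    - [0,0.03,-0.2]
    - [0,0,0]
  turn: [0,0]

```text
clock: 7.9
tool_pos: [549.6, 171.2, 147.6]
eef_rot: [[0.277, 0.961, 0.001], [0.961, -0.277, 0.002], [0.002, 0.001, -1.0]]
force: [0.2, 1.4, 1.1]
opening: 10.7
grasp_force: 32.5
```

Request:
carry_out:
  hand: [0.8,0.8]
  xyz:
    - [0,0.03,-0.2]
    - [0,0,0]
  turn: [0,0]

```text
clock: 8.1
tool_pos: [549.7, 171.5, 145.6]
eef_rot: [[0.277, 0.961, 0.001], [0.961, -0.277, 0.002], [0.002, 0.001, -1.0]]
force: [0.6, 2.6, 2.1]
opening: 11.0
grasp_force: 32.4
```

```bash
python3 red.py
```

```text
[292, 179, 5, 6, 17] [294.  181.2]
[294, 186, 1, 1, 1] [294. 186.]
tcp px [[325.6 213.7]] [549.7 171.4 145.7] [0.6 2.7 2.1] 10.719563377374273 32.462666630744934
crate tcp 0.8 131.7 11.7
```

Request:
carry_out:
  hand: [0.8,0.8]
  xyz:
    - [0,0,-0.2]
    - [0,0,0]
  turn: [0,0]

```text
clock: 8.35
tool_pos: [549.5, 171.0, 143.4]
eef_rot: [[0.277, 0.961, 0.001], [0.961, -0.277, 0.001], [0.001, 0.001, -1.0]]
force: [0.3, 2.7, 0.2]
opening: 10.4
grasp_force: 32.4
```

Request:
carry_out:
  hand: [0.8,0.8]
  xyz:
    - [0,0,-0.2]
    - [0,0,0]
  turn: [0,0]

```text
clock: 8.55
tool_pos: [549.5, 171.0, 141.4]
eef_rot: [[0.277, 0.961, 0.001], [0.961, -0.277, 0.001], [0.001, 0.001, -1.0]]
force: [1.7, 3.7, 1.5]
opening: 10.3
grasp_force: 32.4
```

```bash
python3 red.py
```

```text
[291, 178, 5, 6, 19] [293.  180.6]
[292, 185, 2, 2, 2] [292.5 185.5]
tcp px [[325.3 214.3]] [549.4 170.9 141.4] [1.2 4.1 2.3] 10.840519094862882 32.42080271244049
crate tcp 0.7 131.2 7.4
```

Request:
carry_out:
  hand: [0.8,0.8]
  xyz:
    - [0,0,-0.2]
    - [0,0,0]
  turn: [0,0]

```text
clock: 8.8
tool_pos: [549.2, 170.5, 139.2]
eef_rot: [[0.277, 0.961, 0.0], [0.961, -0.277, -0.0], [-0.0, 0.0, -1.0]]
force: [0.9, 2.8, 1.8]
opening: 10.7
grasp_force: 32.4
```

Request:
carry_out:
  hand: [0.8,0.8]
  xyz:
    - [0,0,-0.15]
    - [0,0,0]
  turn: [0,0]

```text
clock: 9.0
tool_pos: [549.1, 170.3, 137.6]
eef_rot: [[0.277, 0.961, -0.0], [0.961, -0.277, -0.001], [-0.001, 0.0, -1.0]]
force: [0.6, 2.4, 1.9]
opening: 11.0
grasp_force: 32.4
```

```bash
python3 red.py
```

```text
[290, 177, 5, 13, 27] [291.8 181.6]
tcp px [[325.  214.8]] [549.1 170.3 137.7] [0.3 2.3 1.4] 10.329682040306515 32.43316948413849
crate tcp 0.5 130.4 3.7
```

Request:
carry_out:
  hand: [0.8,0.8,0.8]
  xyz:
    - [-0.05,-0.19,0]
    - [-0.03,-0.1,0]
    - [0,0,0]
  turn: [0,0,0]

```text
clock: 9.35
tool_pos: [548.3, 167.3, 137.9]
eef_rot: [[0.277, 0.961, -0.0], [0.961, -0.277, -0.001], [-0.001, 0.0, -1.0]]
force: [0.2, 2.5, 1.9]
opening: 10.8
grasp_force: 32.5
```

Request:
carry_out:
  hand: [0.8,0.8,0.8]
  xyz:
    - [-0.05,-0.19,0]
    - [-0.03,-0.1,0]
    - [0,0,0]
  turn: [0,0,0]

```text
clock: 9.65
tool_pos: [547.8, 165.7, 138.1]
eef_rot: [[0.278, 0.961, 0.001], [0.961, -0.278, 0.002], [0.002, 0.0, -1.0]]
force: [0.6, 5.4, 1.2]
opening: 10.7
grasp_force: 32.4
```

```bash
python3 red.py
```

```text
[285, 175, 6, 14, 52] [287.6 181. ]
tcp px [[323.6 214. ]] [547.8 165.7 138.1] [2.2 5.2 0.4] 10.71901039445505 32.456379532814026
crate tcp 0.6 125.7 4.1
```

The y force rose to about 5 N with the bar under the lip and against the post. I release the tab, rise, and move to the handle's +y side with the fingers shut.

Request:
carry_out:
  hand: [1.6,2.6,3,3,3,3,3,3,3,3,3]
  xyz:
    - [0,0,0]
    - [0,0,0]
    - [0,0,0]
    - [0,0,0.5]
    - [0,0,1]
    - [0,0,2]
    - [0,0,2.5]
    - [0,0,2.5]
    - [0,0,2.5]
    - [0,0,1]
    - [0,0,0]
  turn: [0,0,0,0,0,0,0,0,0,0,0]

```text
clock: 10.8
tool_pos: [549.0, 165.0, 260.8]
eef_rot: [[0.277, 0.961, 0.005], [0.961, -0.277, 0.001], [0.002, 0.005, -1.0]]
force: [0.3, -0.0, 0.4]
opening: 30.2
grasp_force: 0.0
```

```bash
sed -i 's/^m\[:,350.*//' red.py; python3 red.py
python3 - <<'E'
from h import *
s=manip.snapshot("scene");crop(s,"pics/h.png",275,165,60,45,13)
E
```

```text
[285, 175, 6, 14, 52] [287.6 181. ]
[322, 205, 3, 3, 6] [322.8 206.2]
tcp px [[327.3 191.9]] [547.9 164.8 258.7] [-0.2 -0.1 -0.7] 29.765579844311745 0.0
crate tcp 0.9 124.9 124.7
```

View pics/h.png

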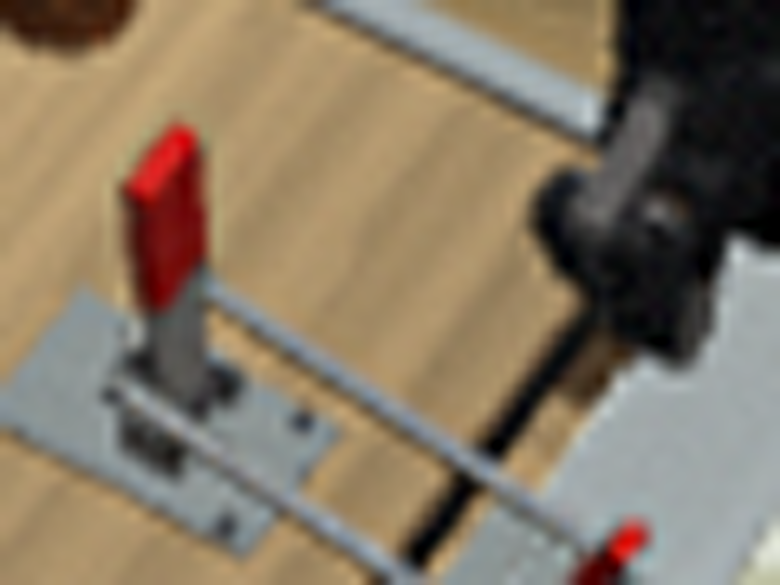

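The handle stands up at (165,220), and the loop runs to the keeper with its tab upright at (610,560). Now I approach the handle.

Request:
carry_out:
  hand: [1,0,0,0,0,0,0,0]
  xyz:
    - [-0.71,-2.48,0]
    - [-0.71,-2.48,0]
    - [-0.71,-2.48,0]
    - [-0.71,-2.48,0]
    - [0,0,-1.5]
    - [0,0,-2]
    - [0,0,-1.5]
    - [0,0,0]
  turn: [0,0,0,0,0,0,0,0]

```text
clock: 11.7
tool_pos: [516.0, 66.1, 203.1]
eef_rot: [[0.277, 0.961, -0.009], [0.961, -0.277, 0.0], [-0.002, -0.009, -1.0]]
force: [-0.2, -0.4, 0.0]
opening: -0.2
grasp_force: 0.0
```

```bash
python3 red.py
```

```text
[285, 178, 6, 11, 35] [287.5 182.7]
[322, 205, 3, 3, 6] [322.8 206.2]
tcp px [[295.6 185.9]] [517.3  66.2 205.1] [-0.4 -0.1  0.4] 0.11942883903418729 0.0
crate tcp -1.4 21.6 71.1
```

Request:
carry_out:
  hand: [0,0,0,0,0,0]
  xyz:
    - [-0.12,-0.5,0]
    - [-0.14,-0.5,0]
    - [-0.14,-0.5,0]
    - [-0.14,-0.5,0]
    - [-0.14,-0.5,0]
    - [0,0,0]
  turn: [0,0,0,0,0,0]

```text
clock: 12.35
tool_pos: [512.3, 39.9, 208.1]
eef_rot: [[0.278, 0.96, 0.0], [0.96, -0.278, -0.0], [-0.0, 0.0, -1.0]]
force: [0.1, 0.1, -0.8]
opening: 0.0
grasp_force: 0.0
```

```bash
python3 red.py
```

```text
[285, 178, 6, 11, 38] [287.5 182.4]
[322, 205, 3, 3, 6] [322.8 206.2]
tcp px [[287.7 182. ]] [512.3  40.2 208.1] [-0.7 -0.3  0.2] -0.012721544833459728 0.0
crate tcp 0.9 -4.7 74.1
```

```bash
cat > asc.py <<'E'
from h import *
s=manip.snapshot("scene");im=s["pixels"].astype(int)
def ch(p):
    r,g,b=p
    if r>80 and r>2*g and r>2*b:return "R"
    if r+g+b<150:return "#"
    if abs(r-b)<25:return "o"
    return "."
print("cols 268-308")
for v in range(166,202):print(v,"".join(ch(im[v,u]) for u in range(268,308)))
E
python3 asc.py
```

```text
cols 268-308
166 .......####ooo#############......ooooooo
167 ........#ooooo############.........ooooo
168 ........#ooooo############...........ooo
169 .......###ooo#o##########..............o
170 ......o##oooo#ooo#######o...............
171 ......##oooo###oo#######o...............
172 .......##ooo############o...............
173 .........o############o#o...............
174 ...........##########oo#o...............
175 .............#########o#................
176 ................######oo................
177 .................####ooo................
178 .................RR##oo.................
179 .................RRR#o..................
180 .................RRRRRR.................
181 .................#RRRRR.................
182 .................#RRRRR.................
183 .................#RRRRR.................
184 .................#RRRRR.................
185 ##................RRRRo.................
186 ##................RRR.oo................
187 #............o....#RRoooo...............
188 o...........oooo..#R.oo.ooo.............
189 ...........oooooooooooo..ooo............
190 ..........ooooooooooooo....ooo..........
191 ..........ooooooooooooo.....o.o.........
192 .........oooooooo##ooooo.....oooo.......
193 ........oooooooooo#ooooooo.....o.o......
194 .......ooooooooooooooooo#oo.....oooo....
195 .......ooooooooooooooooo#oooo.....o.o...
196 ......oooooooooooooooo#ooooooo......ooo.
197 ......ooooooooooooooooooooooooooo....o.o
198 ........ooooooooo#ooooooooooooooo.....oo
199 ..........oooooooo###ooooooooooo........
200 ............ooooooo##ooooooooooo........
201 ..............ooooooooooooooooo.........
```

Request:
carry_out:
  hand: [0,0,0]
  xyz:
    - [-0.14,-0.5,0]
    - [-0.08,-0.3,0]
    - [0,0,0]
  turn: [0,0,0]

```text
clock: 12.75
tool_pos: [510.0, 32.3, 207.9]
eef_rot: [[0.278, 0.961, -0.0], [0.961, -0.278, -0.0], [-0.0, -0.0, -1.0]]
force: [0.3, -0.1, 0.7]
opening: 0.1
grasp_force: 0.0
```

```bash
python3 red.py; python3 asc.py | sed -n 8,26p
```

```text
[285, 176, 6, 13, 44] [287.7 181.7]
[322, 205, 3, 3, 6] [322.8 206.2]
tcp px [[285.5 180.8]] [510.1  32.5 207.9] [ 0.4 -1.  -0.7] 0.2975587078265779 0.0
crate tcp 0.9 -12.8 73.9
172 .......#############o#..................
173 .........##########oo#..................
174 ............o######oo#..................
175 ..............#####ooo..................
176 ...............####ooR..................
177 .................##o.R..................
178 .................RR.RR..................
179 .................RRRRR..................
180 .................RRRRRR.................
181 .................#RRRRR.................
182 .................#RRRRR.................
183 .................#RRRRR.................
184 .................#RRRRR.................
185 ##................RRRRo.................
186 ##................RRR.oo................
187 #............o....#RRoooo...............
188 o...........oooo..#Rooo.ooo.............
189 ...........oooooooooooo..ooo............
190 ..........ooooooooooooo....ooo..........
```

The handle hasn't moved. The fingers passed just over its end, so the tips are higher than assumed. I go back to +y, descend, and push again.

Request:
carry_out:
  hand: [0,0,0,0,0,0]
  xyz:
    - [0.48,1.7,0]
    - [0.48,1.7,0]
    - [0,0,0]
    - [0,0,-1.3]
    - [0,0,-1.3]
    - [0,0,0]
  turn: [0,0,0,0,0,0]

```text
clock: 13.45
tool_pos: [517.1, 66.1, 178.3]
eef_rot: [[0.278, 0.961, -0.007], [0.961, -0.278, -0.0], [-0.002, -0.006, -1.0]]
force: [-0.6, 0.8, -0.1]
opening: 0.2
grasp_force: 0.0
```

Request:
carry_out:
  hand: [0,0,0,0,0]
  xyz:
    - [-0.14,-0.5,0]
    - [-0.14,-0.5,0]
    - [-0.14,-0.5,0]
    - [-0.14,-0.5,0]
    - [0,0,0]
  turn: [0,0,0,0,0]

```text
clock: 13.95
tool_pos: [514.3, 46.3, 182.2]
eef_rot: [[0.278, 0.961, 0.001], [0.961, -0.278, 0.001], [0.001, 0.001, -1.0]]
force: [0.4, 2.2, -1.1]
opening: 0.1
grasp_force: 0.8
```

```bash
python3 red.py; python3 asc.py | sed -n 4,26p
```

```text
[284, 183, 4, 6, 14] [285.6 185.2]
[321, 205, 3, 3, 7] [322. 206.]
tcp px [[289.3 187.9]] [514.3  46.3 182.2] [ 0.7  1.8 -0.7] 0.1204054256598674 0.6492270994931459
crate tcp 1.1 1.7 48.2
168 ............###################......ooo
169 .............###o##############.........
170 .............ooo#############...........
171 ..............oo############............
172 ..............oo############............
173 .............ooo############............
174 ...........ooooo############............
175 ..........##ooo##########o#.............
176 .........##oooo#oo#######o..............
177 ........##ooooo#ooo######o..............
178 ........##oooo############..............
179 ..........##o###########o#..............
180 ............###########ooo..............
181 ..............#########oo#..............
182 ...............########ooo..............
183 ................RR#####oo...............
184 ................RRRR###o................
185 ##..............#RRR.ooo................
186 ##..............#RRRoooo................
187 #............o...RRoooooo...............
188 o...........ooo..Roooo..ooo.............
189 ...........ooooooooooo...ooo............
190 ..........oooooooooooo.....ooo..........
```

Contact: 2 N, and the lever is moving. I follow its arc.

Request:
carry_out:
  hand: [0,0,0,0,0]
  xyz:
    - [-0.13,-0.47,-0.15]
    - [-0.13,-0.47,-0.15]
    - [-0.13,-0.47,-0.15]
    - [-0.13,-0.47,-0.15]
    - [0,0,0]
  turn: [0,0,0,0,0]

```text
clock: 14.55
tool_pos: [509.0, 27.2, 176.2]
eef_rot: [[0.278, 0.961, 0.001], [0.961, -0.278, -0.001], [-0.0, 0.001, -1.0]]
force: [-1.0, 3.2, 3.7]
opening: -0.2
grasp_force: 2.1
```

```bash
python3 red.py; python3 asc.py | sed -n 4,26p
```

```text
[279, 181, 5, 6, 17] [281.2 183.6]
[320, 204, 2, 3, 5] [320.4 204.8]
tcp px [[283.6 186.1]] [509.   27.2 176.2] [0.9 2.7 3.7] 0.23493475735260724 1.958934310823679
crate tcp 1.3 -18.1 42.2
168 .......##o#############..............ooo
169 ........oo############.................o
170 ........oo############..................
171 .......ooo############..................
172 ......oooo############..................
173 .....ooooo###########...................
174 ...##oooo#oo#######oo...................
175 ..###ooo##oo#######o....................
176 ..###ooo###o########....................
177 ....##oo##########o#....................
178 ......###########oo#....................
179 ........#########oo#....................
180 ..........#######ooo....................
181 ..........RR#####ooo....................
182 ...........RRR####o.....................
183 ............RRRR#o......................
184 ............RRRR.o......................
185 ##..........RRRRoo..o...................
186 ##...........RRooooo.o..................
187 #............ooooooooooo................
188 #...........oooooooo..o.o...............
189 ...........oooooooooo...o.o.............
190 ..........ooooooooooo....oooo...........
```

Request:
carry_out:
  hand: [0,0,0,0]
  xyz:
    - [-0.13,-0.46,-0.31]
    - [-0.13,-0.46,-0.31]
    - [-0.13,-0.46,-0.31]
    - [0,0,0]
  turn: [0,0,0,0]

```text
clock: 15.05
tool_pos: [505.4, 13.1, 166.9]
eef_rot: [[0.277, 0.961, 0.001], [0.961, -0.277, -0.001], [-0.001, 0.001, -1.0]]
force: [-0.9, 1.0, 4.6]
opening: -0.1
grasp_force: 2.0
```

Request:
carry_out:
  hand: [0,0,0,0]
  xyz:
    - [-0.1,-0.36,-0.42]
    - [-0.1,-0.36,-0.42]
    - [-0.1,-0.36,-0.42]
    - [0,0,0]
  turn: [0,0,0,0]

```text
clock: 15.45
tool_pos: [502.4, 1.7, 154.1]
eef_rot: [[0.277, 0.961, 0.001], [0.961, -0.277, -0.003], [-0.003, 0.002, -1.0]]
force: [0.2, -0.2, 3.2]
opening: -0.4
grasp_force: 1.5
```

```bash
python3 red.py; python3 asc.py | sed -n 4,26p
```

```text
[272, 182, 8, 5, 17] [275.4 184.1]
[317, 202, 2, 3, 5] [317.6 203.2]
tcp px [[276.3 186.6]] [502.5   1.9 154.1] [ 0.1 -0.3  3.6] 0.030012082412139367 1.4540577493607998
crate tcp 1.9 -44.3 20.1
168 #oo##############....................ooo
169 oo#############........................o
170 oo#############.........................
171 oo############o.........................
172 oo############..........................
173 oo############..........................
174 o############...........................
175 o#ooo#######o...........................
176 o#ooo#######o...........................
177 o###########o...........................
178 ##########o#o...........................
179 ##########o#o...........................
180 o#########o#o...........................
181 ...#######o#............................
182 ...RRR####o.............................
183 .....RRR##.R............................
184 .....RRRRRR.oo..........................
185 ##.....RRR.oooo.........................
186 ##.....RRRoooooo.oo.....................
187 #........oooooooooooo...................
188 ..........oooooooo.oooo.................
189 ...........oooooooo..o.o................
190 ..........oooooooooo..oooo..............
```

Request:
carry_out:
  hand: [0,0,0]
  xyz:
    - [-0.08,-0.27,-0.5]
    - [-0.08,-0.27,-0.5]
    - [0,0,0]
  turn: [0,0,0]

```text
clock: 15.85
tool_pos: [500.4, -3.0, 143.5]
eef_rot: [[0.277, 0.961, -0.0], [0.961, -0.277, -0.001], [-0.001, 0.0, -1.0]]
force: [1.0, -0.9, 1.3]
opening: 0.2
grasp_force: 0.8
```

Request:
carry_out:
  hand: [0,0,0]
  xyz:
    - [-0.04,-0.15,-0.4]
    - [-0.04,-0.15,-0.3]
    - [0,0,0]
  turn: [0,0,0]

```text
clock: 16.15
tool_pos: [499.2, -5.3, 136.2]
eef_rot: [[0.277, 0.961, -0.001], [0.961, -0.277, 0.0], [-0.0, -0.001, -1.0]]
force: [0.7, -0.6, 0.4]
opening: -0.1
grasp_force: 0.4
```

```bash
sed -i 's/268/258/g;s/308/300/' asc.py; python3 red.py; python3 asc.py | sed -n 8,30p
```

```text
[270, 184, 6, 5, 14] [272.6 185.8]
[316, 201, 2, 4, 6] [316.5 202.5]
tcp px [[274.4 188.4]] [498.9  -5.1 136.1] [ 0.6 -0.6  1.2] 0.010874395569526128 0.29810486594215035
crate tcp 0.4 -51.9 2.1
172 ........oo############o...................
173 ........oo############....................
174 .......ooo############....................
175 ......oooo############....................
176 ....o#ooo##########o#.....................
177 ...##oooo#oo#######oo.....................
178 ..##oooo##ooo#######o.....................
179 ..o##ooo###o########o.....................
180 ....o#o###########o#o.....................
181 ......############o#o.....................
182 ........##########o#o.....................
183 .........##R######o#o.....................
184 .........##RRR####ooo.....................
185 ........####RRRR##oooo....................
186 .......#####.RRRRRoooooo..................
187 .......####....RRRooooooo..oo.............
188 .........#......R.ooooooooooooo...........
189 ..................oooooooooooooo..........
190 ...................ooooooooooooooo........
191 ....................oooooooooooooo........
192 ...................oooooooooooooooooo.....
193 ..................oooo#ooooooooooooooooo..
194 .................ooooooooooooooooo#oooooo.
```

Request:
carry_out:
  hand: [0,0,0]
  xyz:
    - [-0.02,-0.08,-0.3]
    - [-0.02,-0.08,-0.3]
    - [0,0,0]
  turn: [0,0,0]

```text
clock: 16.55
tool_pos: [498.6, -6.7, 130.1]
eef_rot: [[0.277, 0.961, -0.001], [0.961, -0.277, 0.0], [-0.0, -0.001, -1.0]]
force: [-0.6, 0.4, -0.4]
opening: 0.0
grasp_force: 0.0
```

```bash
sed -i 's/m\[:,:270\]/m[:,:240]/' red.py; python3 red.py; python3 asc.py | sed -n 14,30p
```

```text
[268, 184, 8, 5, 16] [271.6 186.2]
[315, 201, 3, 3, 5] [316.2 202.2]
tcp px [[274.  189.3]] [498.7  -6.6 130.2] [ 0.8 -0.8  0.4] 0.03318985545639112 0.0
crate tcp 0.7 -53.5 -3.8
178 ..o##ooo#oo########oo.....................
179 ..##oooo#ooo#######o......................
180 ..##oooo###o########......................
181 ....#oo###########o#......................
182 ......###########oo#......................
183 ........#########oo#......................
184 ........###R#####ooo......................
185 ........o#RRRR###oooo.....................
186 .......#####RRRR#.ooooo...................
187 .......####o.RRRRRoooooo...o..............
188 .........#o....RR.ooooooo.ooo.............
189 .................ooooooooooooooo..........
190 ...................ooooooooooooooo........
191 ...................ooooooooooooooooo......
192 ...................oooooooooooooooooo.....
193 ..................ooooooooooooooooooooo...
194 .................oooooo#oooooooooo#oooooo.
```

Contact force fell to zero, so the lever may have passed dead centre. I retract upward and check numerically.

Request:
carry_out:
  hand: [0,0,0,0,0,0,0,0]
  xyz:
    - [0,0,1]
    - [0,0,3]
    - [0,0,4]
    - [0,0,4]
    - [-0.5,-3,3]
    - [-1,-5,0]
    - [-1,-5,0]
    - [-1,-5,0]
  turn: [0,0,0,0,0,0,0,0]

```text
clock: 17.45
tool_pos: [464.7, -185.3, 282.7]
eef_rot: [[0.276, 0.961, 0.003], [0.961, -0.276, -0.001], [-0.0, 0.003, -1.0]]
force: [0.7, 1.3, -0.6]
opening: -0.1
grasp_force: 0.0
```

```bash
python3 red.py; python3 asc.py | sed -n 10,36p
python3 - <<'E'
from fit import *
s=manip.snapshot("scene");q=np.load("q.npy")
for phi in(180,188,192,195):
    th=np.radians(phi-12)
    print(phi,[proj(s,W(q,r*np.array([0,np.cos(th),np.sin(th)])+[0,4.5*np.sin(th),-4.5*np.cos(th)]))[0].round(1).tolist() for r in(48,71,95)])
E
```

```text
[263, 176, 15, 13, 94] [269.8 182.2]
[315, 201, 3, 3, 5] [316.2 202.2]
tcp px [[217.7 136.4]] [ 462.8 -193.3  282.3] [-0.8 -5.5  0. ] -0.19622402204771325 0.0
crate tcp 17.4 -242.9 148.3
174 ..........................................
175 ..........................................
176 ........R.................................
177 .......RRRR...............................
178 .......RRRRR..............................
179 ......RRRRRRR.............................
180 .....RRRRRRRRRR...........................
181 .....RRRRRRRRRRR..........................
182 ......RRRRRRRRRRRR........................
183 ........RRRRRRRRRRRR......................
184 ........#RRRRRRRRRRR......................
185 ........##RRRRRRRRR.o.....................
186 .......#####RRRRRR.oooo...................
187 .......####..RRRRRoooooo...o..............
188 .........#.....RRoooooooo.ooo.............
189 .................ooooooooooooooo..........
190 ...................ooooooooooooooo........
191 ...................ooooooooooooooooo......
192 ...................oooooooooooo#ooooo.....
193 ..................ooooooooooooooooooooo...
194 .................oooooo#oooooooooo#oooooo.
195 .................ooooooooooooooooo#ooooooo
196 ................oooooooooooooooooooooooooo
197 ................oooooooooooooooooooooooooo
198 ..................oooooooooooooooooooooooo
199 ....................oooooooooooooooooooooo
200 ......................oooooooooooooooooooo
180 [[276.1, 186.9], [270.1, 182.9], [263.8, 178.7]]
188 [[275.7, 187.9], [269.5, 184.4], [263.2, 180.7]]
192 [[275.6, 188.4], [269.4, 185.2], [263.1, 181.9]]
195 [[275.5, 188.9], [269.4, 185.9], [263.1, 182.7]]
```

The handle appears to be at φ≈180, near dead centre, with the pad still visible at (266,186). I come back over it and press down gently.

Request:
carry_out:
  hand: [0,0,0,0,0,0,0,0,0,0]
  xyz:
    - [0.82,4.47,0]
    - [0.82,4.47,0]
    - [0.82,4.47,0]
    - [0.82,4.47,0]
    - [0,0,-3.3]
    - [0,0,-3.3]
    - [0,0,-3.3]
    - [0,0,-2.3]
    - [0,0,-0.5]
    - [0,0,0]
  turn: [0,0,0,0,0,0,0,0,0,0]

```text
clock: 18.6
tool_pos: [497.0, -3.9, 153.6]
eef_rot: [[0.276, 0.961, -0.002], [0.961, -0.276, 0.001], [0.0, -0.002, -1.0]]
force: [-0.5, 0.6, -0.3]
opening: -0.1
grasp_force: 0.0
```

```bash
python3 red.py; python3 asc.py | sed -n 10,26p
```

```text
[263, 178, 15, 11, 84] [270.1 182.8]
[315, 201, 3, 3, 5] [316.2 202.2]
[315, 206, 1, 2, 2] [315.  206.5]
tcp px [[274.7 184.9]] [498.2  -4.3 155. ] [-0.6  0.6  0. ] -0.08474248369996688 0.0
crate tcp -0.5 -51.4 21.0
174 ...##oooo#ooo#######o.....................
175 ...##oooo###########o.....................
176 .....#o#############o.....................
177 .......###########ooo.....................
178 ......RR##########ooo.....................
179 ......RRRRRR######ooo.....................
180 .....RRRRRRRRR####oo......................
181 .....RRRRRRRRRRR##oo......................
182 ......RRRRRRRRRRRR........................
183 ........RRRRRRRRRRR.......................
184 ........#RRRRRRRRRRR......................
185 ........##RRRRRRRRR.o.....................
186 .......#####RRRRRR.o.oo...................
187 .......####..RRRRRo.oooo...o..............
188 .........#o....RRoooooooo.ooo.............
189 .................ooooooooooooooo..........
190 ...................ooooooooooooooo........
```

Request:
carry_out:
  hand: [0,0,0,0,0]
  xyz:
    - [-0.33,-1.15,0]
    - [0,0,-0.7]
    - [0,0,-0.7]
    - [0,0,-0.5]
    - [0,0,0]
  turn: [0,0,0,0,0]

```text
clock: 19.2
tool_pos: [493.2, -16.4, 133.6]
eef_rot: [[0.278, 0.961, -0.003], [0.961, -0.278, 0.001], [-0.0, -0.003, -1.0]]
force: [-0.4, -0.4, -0.3]
opening: 0.1
grasp_force: 0.0
```

Request:
carry_out:
  hand: [0,0,0]
  xyz:
    - [0,0,-0.3]
    - [0,0,-0.3]
    - [0,0,0]
  turn: [0,0,0]

```text
clock: 19.5
tool_pos: [494.1, -16.4, 128.6]
eef_rot: [[0.277, 0.961, -0.001], [0.961, -0.277, 0.0], [-0.0, -0.001, -1.0]]
force: [0.2, -0.1, -0.6]
opening: -0.1
grasp_force: 0.0
```

```bash
python3 red.py; python3 asc.py | sed -n 13,26p
```

```text
[265, 182, 13, 7, 40] [271.4 185.2]
[315, 202, 3, 2, 4] [316.  202.5]
[315, 206, 1, 1, 1] [315. 206.]
tcp px [[271.4 187.7]] [494.2 -16.4 128.8] [0.2 1.2 0.3] -0.043598627141229945 0.0
crate tcp -1.0 -64.2 -5.2
177 #oooo##oo#######oo........................
178 #oooo###o########o........................
179 .#ooo############o........................
180 ...############o#o........................
181 ....###########o#o........................
182 .....##RR######o#.........................
183 .......RRRR####ooR........................
184 ........RRRR###oRRRR......................
185 ........#RRRRR.RRRR.......................
186 .......####RRRRRRRRo.o....................
187 .......####oRRRRRRoooooo..................
188 .........#o...RRRoooooooo.ooo.............
189 ................Roooooooooooooo...........
190 ..................ooooooooooooo.o.........
```

Request:
carry_out:
  hand: [0,0,0]
  xyz:
    - [0,0,-0.3]
    - [0,0,-0.2]
    - [0,0,0]
  turn: [0,0,0]

```text
clock: 19.9
tool_pos: [494.0, -16.5, 123.5]
eef_rot: [[0.277, 0.961, -0.001], [0.961, -0.277, 0.0], [-0.0, -0.001, -1.0]]
force: [-0.2, -0.6, 0.4]
opening: 0.1
grasp_force: 0.0
```

```bash
python3 red.py; python3 asc.py | sed -n 13,26p
```

```text
[262, 183, 15, 8, 57] [269.4 186.2]
[315, 201, 2, 3, 5] [315.6 202.2]
[314, 206, 2, 4, 4] [314.5 207.5]
tcp px [[271.4 188.6]] [494.1 -16.5 123.7] [ 0.4 -0.3  0.4] 0.19585027620837783 0.0
crate tcp -1.1 -64.3 -10.3
177 ##oooo#o########oo........................
178 #oooo##oo#######oo........................
179 ##ooo###o########o........................
180 .#ooo##########o#o........................
181 ...############o#o........................
182 .....##########o#o........................
183 .....RRRR######o#.........................
184 .....RRRRRR####o..........................
185 ....RRRRRRRRR##oR.........................
186 .....RRRRRRRRRRRRRR.......................
187 .......RRRRRRRRRRRR....o..................
188 .........RRRRRRRRRoooooooo................
189 ...........RRRRRR.ooooooooooo.............
190 .............RRRRoooooooooooooo...........
```

The lever snapped down and now covers the pad. I retract and verify.

Request:
carry_out:
  hand: [0,0,0,0,0,0,0,0,0]
  xyz:
    - [0,0,1]
    - [0,0,3]
    - [0,0,4]
    - [0,0,4]
    - [0,0,3]
    - [-0.5,-4,0]
    - [-1,-5,0]
    - [-1,-5,0]
    - [0,0,0]
  turn: [0,0,0,0,0,0,0,0,0]

```text
clock: 20.9
tool_pos: [468.8, -159.9, 275.3]
eef_rot: [[0.284, 0.959, 0.001], [0.959, -0.284, -0.004], [-0.003, 0.002, -1.0]]
force: [-0.1, 0.4, -0.5]
opening: -0.2
grasp_force: 0.0
```

```bash
python3 red.py; python3 asc.py | sed -n 11,30p
```

```text
[262, 181, 15, 11, 83] [269.1 185.8]
[315, 201, 2, 3, 5] [315.6 202.2]
[314, 206, 2, 4, 4] [314.5 207.5]
tcp px [[228.6 142.2]] [ 469.3 -157.2  275. ] [-0.5  0.4  0. ] -0.19374669642974188 0.0
crate tcp 13.7 -206.4 141.0
175 ..........................................
176 ..........................................
177 ..........................................
178 ..........................................
179 ..........................................
180 ..........................................
181 .......RR.................................
182 ......RRRRR...............................
183 ......RRRRRRR.............................
184 .....RRRRRRRRRR...........................
185 ....RRRRRRRRRRRRR.........................
186 .....RRRRRRRRRRRRRR.......................
187 .......RRRRRRRRRRRR....o..................
188 .........RRRRRRRRRooooooo.................
189 ...........RRRRRR.ooooooooooo.............
190 .............RRRRoooooooooooooo...........
191 ...............R.oooooooooooooooo.........
192 ..................ooooooooooooo#ooo.......
193 ..................ooooooooooooooo#oooo....
194 .................ooooooooooooooooo#ooooo..
```

The handle centroid (269.1,185.8) matches the predicted flat position (269.4,185.9). One check remains: that the lid itself moved.

Run:
```python
from h import *
s=manip.snapshot("scene");b=s["pixels"][:,:,::-1].copy()
a=cv2.resize(cv2.imread("pics/scene0.png"),(560,420),interpolation=cv2.INTER_AREA)
for n,(u,v,w,h) in dict(lid=(318,215,35,30),lidglass=(325,205,40,35),rail=(235,215,40,35),roll=(235,195,20,18),tealight=(270,152,22,18)).items():
    t=cv2.resize(a[v:v+h,u:u+w],None,fx=4,fy=4,interpolation=cv2.INTER_CUBIC);S=cv2.resize(b[v-10:v+h+10,u-10:u+w+10],None,fx=4,fy=4,interpolation=cv2.INTER_CUBIC)
    m=cv2.minMaxLoc(cv2.matchTemplate(S,t,cv2.TM_CCOEFF_NORMED));print(n,m[1],(np.array(m[3])/4-10))
```

```text
lid 0.7922003269195557 [-4.  -2.5]
lidglass 0.8261258602142334 [-4.25 -2.25]
rail 0.9982700347900391 [0. 0.]
roll 0.9956487417221069 [0. 0.]
tealight 0.9950994849205017 [0. 0.]
```

The lid moved about 4.5 px, roughly 15 mm, so it is drawn shut. The roll, tealight and crate rail haven't moved. Handing in.

```bash
python3 -c "
from cell import manip
print(manip.sign_off())"
```

```text
the job is handed in; nothing more can be done
None
```

The latch is closed and the job is handed in: the loop is hooked behind the keeper, the lever snapped over and lies flat on its stop, the lid has been drawn in by about 15 mm, and the gripper is clear.

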